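# Find and release the latched key on the gate-control box

### The arm

A 6-joint arm with a two-finger parallel gripper is mounted at the origin on the work surface; the furniture and walls round the work are solid. World frame = base frame: x ahead of the robot, y to its left, z up, the work surface at z = 0. Lengths are in m, angles in rad, forces in N, time in s.
With the tool pointing down it reaches from about 0.225 to 0.875 m from the base axis. Payload 3.4 kg.
Tool frame: the origin (TCP) lies between the finger pads; the fingertips stand 17 mm ahead of it and the grasp point (between the pads) lies 2 mm behind it (arm.nose_length is the distance from the TCP to the fingertips, in m); z points along the fingers, y is the line along which they close (so a half turn about z gives the same grasp; the last joint's range is limited). The gripper opens to 85 mm and grips with 20 to 120 N. Pads are 22 mm wide; open, the fingers measure 114 mm over their backs; the gripper's body (76 mm by 85 mm) begins 54 mm behind the grasp point. The pads swing forward as they close: fully open they stand 13 mm farther back than shut.
Start: joints at [1.106, 0.276, 1.505, -0, 1.361, -0.121], TCP at [0.194, 0.541, 0.248] pointing down, gripper open.
Joint ranges: [-2.89, 2.89], [-0.75, 2.08], [0.22, 2.7], [-1.18, 4.32], [0.11, 2.71], [-2.7, 2.7]. Speed limits (rad/s): [2.57, 2.57, 3.14, 3.14, 3.14, 3.14].

### API

Orientations are given as a unit quaternion [x, y, z, w].
In Python, from plant import arm, optics, finish_job, recognise, outline_of gives the robot as it stands.
- The arm moves only by the tool move_arm, never from a script. Its argument "deltas" is a list of rows, each an object of numbers: "x", "y", "z": the shift along the tool's x, y, z in cm; "wx", "wy", "wz": the turn, a rotation vector about the tool's x, y, z in rad; "jaw": the closure, from -1 (fully open) to 1 (shut). In form: [{"x": .., "y": .., "z": .., "wx": .., "wy": .., "wz": .., "jaw": ..}, ...]. A call has 1 to 5 rows; each row is the pose to reach, as a shift and turn from the pose commanded when the call began, along the tool's axes at that moment; what a row does not reach only later rows make up. A row lasts 1/8 s, in which the tool goes at most 62.5 mm and 10.7 degrees, less where a joint would pass 70% of its speed; a pose out of reach is approached as far as the arm can. A call with a gripper value outside its range is refused whole. The fingers move at their own pace and stop on an object; the grip force is fixed at half the most. Time passes only in rows, so rows that repeat a pose let the fingers close. It gives the time, the measured TCP pose, the force, the opening and the grip force at its end, in the units of the state.
- arm.get_state(): the state, without advancing time (a new reading comes with each control period).
- optics.camera(name): name is "side" or "top" or "wrist"; returns a dict with "img" (480x640x3 uint8, red, green, blue), "fovy" (degrees; the focal length in pixels is half the picture's height over the tangent of half this angle, whatever the lens; pixels are square), "cx", "cy" (the principal point, pixels), "rvec" (rotation vector, rad) and "tvec" (3), from world to camera coordinates, as OpenCV has them; the wrist camera has in their place "mount" (4x4, takes a point from camera to tool coordinates, whose origin is the TCP and whose axes are the flange's). Camera axes: x right, y down, z forward; pixel columns grow to the right and rows downward; lengths in m; the calibration is good to about 2 mm. A picture is of the moment at which its call begins: read the wrist's pose just before it. There is no depth.
- finish_job(): hands the job in; it is judged then, once.
Trained networks look in a picture, given as the dict that the camera call returned (one of the last four; its "shot" number tells which), for a name from the list of things; names that differ only in an ending like _2 or _b are one class to them, and where a whole thing is asked for, a point or a joint stands for the part that bears it (a point fixed in the world has none). Each returns a list of dicts, best first, with "p" (0 to 1); they miss things now and then, are a little off and sometimes report something else, mostly with a low value. They report only what shows in the picture. A call takes as long as a camera call.
- recognise(picture, thing): "xyz" ([x, y, z] in m, in the coordinates of the camera as it stood for that picture, good to about 4 mm: the middle of the surface that is visible of it).
- outline_of(picture, thing): "pixels" (480x640 bool, what is visible of it).
The state is a dict: "time": time; "qpos": joint angles; "dq": joint speeds; "tau": joint torques, N m; "ee_pos": TCP position; "orientation": TCP orientation; "ft_force": force on the tool from outside, world axes, zero at the start; "wrist_torque": the same for the moment, N m; "gripper_width": finger opening in m; "grasp_force": force on a finger pad.
Only numpy, scipy, OpenCV 4.12 (cv2) and the standard library are available. Lean on these libraries where they do the work, as an engineer would, in place of code of your own. Each camera call takes 0.05 s, during which the arm holds its last target. There are 200 camera calls.

### The job

One of the four identical yellow keys on the grey control box has been left latched down and must be released before the machine is serviced. Tap the four keys lightly one after another, from left to right, to feel which one it is; after all four taps press that key all the way down and let go, so that it comes up level with the others. Until it has come free, give the other three keys no more than a light tap, and pick up or shift nothing that lies around.

Things in the scene. Friction and masses are not known exactly. Their poses are not given: they have to be found in the camera images.
- key_box: Low grey steel box, 88 x 205 x 50 mm, screwed to the bench. Origin: centre of its underside; x points across the box away from the robot, y along the key row to the left, z up. On top four identical yellow keys in a row, 45 mm apart: key_1 (left) at y = +67.5 mm, key_2 +22.5, key_3 -22.5, key_4 -67.5, all at x = 0. Close the fingers, or they press two keys at once.
- red_pen: Loose red pen, 8 x 120 x 8 mm, lying beside the near edge of the box; must not be moved. Origin: centre of its underside.
- sanding_block: Loose tan sanding block, 66 x 117 x 31 mm, behind the box; must not be moved. Origin: centre of its underside.
- tape_measure: Loose yellow tape measure, 36 x 122 x 66 mm, left of the box; must not be moved. Origin: centre of its underside.
- glue_bottle: Loose yellow glue bottle, 62 x 64 x 179 mm, upright, farther to the left; must not be moved. Origin: centre of its underside.
- screwdriver_1: Loose red screwdriver, 29 x 203 x 29 mm, lying far to the left; must not be moved. Origin: centre of its underside.
- key_1 (a joint): Depth of key_1, the first (leftmost) key, in m: 0 raised, 0.005 latched, 0.013 fully down. Just one of the four starts latched. The spring pushes up with 2 N at 0, 3.8 N at 5 mm, 6.6 N at 13 mm; a raised key sinks from 2 N on and comes back by itself. The latched one does not give below 3.8 N; past 9.5 mm its latch lets go and it rises with the finger. A light tap: under 8 mm.
- key_1_top (a point): Centre of the flat top of the yellow cap of key_1, 34 mm across the row by 28 mm along it; moves with the key. Height above the bench: 68 mm raised (18 mm above the box), 63 mm latched, 55 mm fully down.
- key_2 (a joint): Depth of key_2, the second key, in m: 0 raised, 0.005 latched, 0.013 fully down. Just one of the four starts latched. The spring pushes up with 2 N at 0, 3.8 N at 5 mm, 6.6 N at 13 mm; a raised key sinks from 2 N on and comes back by itself. The latched one does not give below 3.8 N; past 9.5 mm its latch lets go and it rises with the finger. A light tap: under 8 mm.
- key_2_top (a point): Centre of the flat top of the yellow cap of key_2, 34 mm across the row by 28 mm along it; moves with the key. Height above the bench: 68 mm raised (18 mm above the box), 63 mm latched, 55 mm fully down.
- key_3 (a joint): Depth of key_3, the third key, in m: 0 raised, 0.005 latched, 0.013 fully down. Just one of the four starts latched. The spring pushes up with 2 N at 0, 3.8 N at 5 mm, 6.6 N at 13 mm; a raised key sinks from 2 N on and comes back by itself. The latched one does not give below 3.8 N; past 9.5 mm its latch lets go and it rises with the finger. A light tap: under 8 mm.
- key_3_top (a point): Centre of the flat top of the yellow cap of key_3, 34 mm across the row by 28 mm along it; moves with the key. Height above the bench: 68 mm raised (18 mm above the box), 63 mm latched, 55 mm fully down.
- key_4 (a joint): Depth of key_4, the fourth (rightmost) key, in m: 0 raised, 0.005 latched, 0.013 fully down. Just one of the four starts latched. The spring pushes up with 2 N at 0, 3.8 N at 5 mm, 6.6 N at 13 mm; a raised key sinks from 2 N on and comes back by itself. The latched one does not give below 3.8 N; past 9.5 mm its latch lets go and it rises with the finger. A light tap: under 8 mm.
- key_4_top (a point): Centre of the flat top of the yellow cap of key_4, 34 mm across the row by 28 mm along it; moves with the key. Height above the bench: 68 mm raised (18 mm above the box), 63 mm latched, 55 mm fully down.

How it is judged:
By the outcome, as a careful person would: the job done as asked, in the order asked, and still so for the second after the job is handed in, with the robot touching nothing.
It also fails if it takes over 43 s, if anything falls off the work surface, if the arm or the gripper's body presses on something with over 40 N, if the wrist force passes 120 N, or if a joint passes its speed limit or range.

## Working session

There is one attempt and no reset: what is moved stays moved. The work goes in short steps, Python scripts to look and compute and a tool call to move; the robot and the scene stay as the last step left them, time stands still between calls to the robot, and variables do not carry over. Pictures are saved under pics/ and viewed, at most 10 in all, crops included, and the job is handed in when it is done.

Besides the shell and the picture viewer there is one more tool, called after ">>>" by a JSON object that holds its "api" and its "payload". move_arm: Moves the arm, as the interface text tells. Its arguments: {"type":"object","properties":{"deltas":{"type":"array","items":{"type":"object","properties":{"x":{"type":"number"},"y":{"type":"number"},"z":{"type":"number"},"wx":{"type":"number"},"wy":{"type":"number"},"wz":{"type":"number"},"jaw":{"type":"number"}}}}},"required":["deltas"]}

```bash
mkdir -p pics; cat > h.py <<'E'
import numpy as np, cv2
from plant import arm, optics, finish_job, recognise, outline_of
def w(pic,p):
    R=cv2.Rodrigues(np.array(pic['rvec'],float))[0]; return R.T@(np.array(p)-np.array(pic['tvec']).ravel())
E
python3 - <<'E'
from h import *
s=arm.get_state(); print(s['time'],s['ee_pos'],s['orientation'],s['ft_force'],s['gripper_width'],arm.nose_length)
for c in ['top','side']:
    p=optics.camera(c); cv2.imwrite(f'pics/{c}0.png',p['img'][:,:,::-1])
    for t in ['key_box','key_1','red_pen','tape_measure','sanding_block','glue_bottle']:
        for r in recognise(p,t)[:5]: print(c,t,round(r['p'],2),w(p,r['xyz']).round(4))
E
```

```text
0.0 [0.19357612 0.5408978  0.24741923] [ 1.71047790e-01  9.85262291e-01 -8.92808721e-04 -2.73880122e-04] [0.43884286 0.8648639  0.68165118] 0.08561301963773442 0.017
top key_box 0.71 [ 0.4941 -0.166   0.0485]
top key_box 0.53 [ 0.4327 -0.1262  0.0077]
top key_1 0.81 [ 0.4908 -0.1498  0.0601]
top key_1 0.74 [ 0.4898 -0.2393  0.068 ]
top key_1 0.69 [ 0.4894 -0.1959  0.0733]
top key_1 0.5 [ 0.4911 -0.1014  0.0671]
top tape_measure 0.77 [0.4172 0.0414 0.0572]
top tape_measure 0.38 [0.4073 0.157  0.1175]
top sanding_block 0.76 [ 0.6333 -0.1821  0.0316]
top glue_bottle 0.82 [0.4099 0.1574 0.1163]
side key_box 0.82 [ 0.4824 -0.2025  0.0518]
side key_1 0.9 [ 0.4861 -0.2001  0.0658]
side key_1 0.78 [ 0.4945 -0.1117  0.0629]
side key_1 0.63 [ 0.4819 -0.2414  0.0646]
side key_1 0.54 [ 0.489  -0.1561  0.0631]
side red_pen 0.68 [ 0.478  -0.243   0.0641]
side tape_measure 0.81 [0.4145 0.0191 0.0399]
side sanding_block 0.76 [ 0.6279 -0.1999  0.0259]
side glue_bottle 0.62 [0.3973 0.137  0.0829]
```

View pics/top0.png

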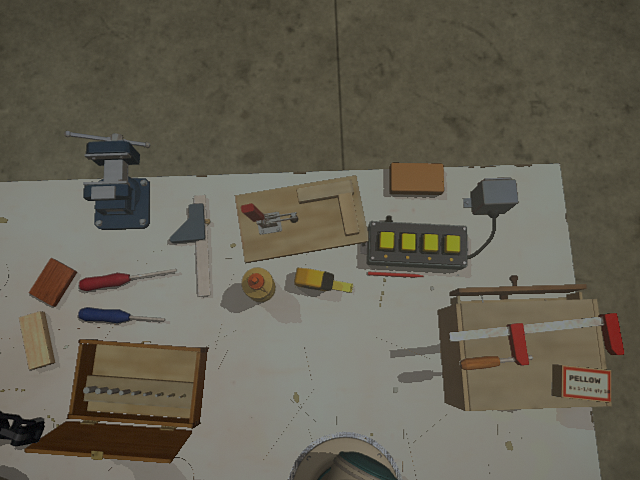

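View pics/side0.png

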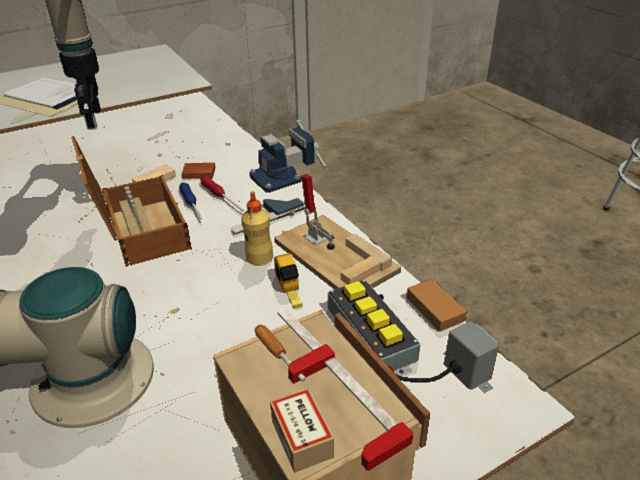

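```bash
python3 - <<'E'
from h import *
p=optics.camera('top'); R=cv2.Rodrigues(np.array(p['rvec'],float))[0]; t=np.array(p['tvec']).ravel(); C=-R.T@t
f=240/np.tan(np.radians(p['fovy'])/2)
def ray(u,v,z):
    d=R.T@np.array([(u-p['cx'])/f,(v-p['cy'])/f,1]); return C+d*(z-C[2])/d[2]
print('C',C,f)
pts=[]
for r in outline_of(p,'key_1')[:6]:
    m=r['pixels']; v,u=np.nonzero(m); q=ray(u.mean(),v.mean(),.067); print(round(r['p'],2),m.sum(),u.mean(),v.mean(),q.round(4)); 
for r in outline_of(p,'key_box')[:1]:
    v,u=np.nonzero(r['pixels']); rr=cv2.minAreaRect(np.c_[u,v].astype(np.float32)); b=cv2.boxPoints(rr); print('box',[ray(*x,.05)[:2].round(4) for x in b])
s=arm.get_state(); print(s['time'])
RR=cv2.Rodrigues
from scipy.spatial.transform import Rotation as Ro
print(Ro.from_quat(s['orientation']).as_matrix().round(4))
E
```

```text
C [0.27978116 0.05409144 1.18468848] 557.2855320118753
0.78 236 407.53389830508473 241.63983050847457 [ 0.4918 -0.1458  0.067 ]
0.7 260 385.7230769230769 240.43846153846152 [ 0.4958 -0.1015  0.067 ]
0.58 271 451.43173431734317 243.69741697416976 [ 0.4846 -0.235   0.067 ]
0.56 281 429.88612099644126 241.96797153024912 [ 0.4896 -0.1914  0.067 ]
0.3 119 392.47058823529414 274.06722689075633 [ 0.4263 -0.1109  0.067 ]
box [array([ 0.5159, -0.1367]), array([ 0.5149, -0.1658]), array([ 0.477 , -0.1631]), array([ 0.4779, -0.1342])]
0.85
[[-9.415e-01  3.370e-01  1.000e-04]
 [ 3.370e-01  9.415e-01  2.000e-04]
 [-0.000e+00  2.000e-04 -1.000e+00]]
```

The top view shows the key row at about (386,240) to (451,244), with the box yawed about -0.084 rad. The side view shows a clamp with a tall red handle and the glue bottle on the way, so I'll travel high.

>>> {"api": "move_arm", "payload": {"deltas": [{"x": -4, "y": -4, "z": -3, "wz": -0.13, "jaw": 1}, {"x": -8.5, "y": -8, "z": -5, "wz": -0.26, "jaw": 1}, {"x": -13, "y": -12.5, "z": -6, "wz": -0.26, "jaw": 1}, {"x": -17.5, "y": -17, "z": -6, "wz": -0.26, "jaw": 1}, {"x": -22, "y": -21.5, "z": -6, "wz": -0.26, "jaw": 1}]}}

```text
validation failed for argument at $.de...
```

>>> {"api": "move_arm", "payload": {"deltas": [{"x": -4.0, "y": -4.0, "z": -3.0, "wx": 0.0, "wy": 0.0, "wz": -0.13, "jaw": 1.0}, {"x": -8.5, "y": -8.0, "z": -5.0, "wx": 0.0, "wy": 0.0, "wz": -0.26, "jaw": 1.0}, {"x": -13.0, "y": -12.5, "z": -6.0, "wx": 0.0, "wy": 0.0, "wz": -0.26, "jaw": 1.0}, {"x": -17.5, "y": -17.0, "z": -6.0, "wx": 0.0, "wy": 0.0, "wz": -0.26, "jaw": 1.0}, {"x": -22.0, "y": -21.5, "z": -6.0, "wx": 0.0, "wy": 0.0, "wz": -0.26, "jaw": 1.0}]}}

```text
time: 1.48
ee_pos: [0.3263, 0.2691, 0.3088]
orientation: [0.042, 0.999, 0.0, 0.001]
ft_force: [1.0, -0.0, 0.7]
gripper_width: -0.0001
grasp_force: 0.0
```

>>> {"api": "move_arm", "payload": {"deltas": [{"x": -2.8, "y": -5.0, "z": 0.0, "wx": 0.0, "wy": 0.0, "wz": 0.0, "jaw": 1.0}, {"x": -5.6, "y": -10.0, "z": 0.0, "wx": 0.0, "wy": 0.0, "wz": 0.0, "jaw": 1.0}, {"x": -8.5, "y": -15.0, "z": 0.0, "wx": 0.0, "wy": 0.0, "wz": 0.0, "jaw": 1.0}, {"x": -11.5, "y": -20.0, "z": 0.0, "wx": 0.0, "wy": 0.0, "wz": 0.0, "jaw": 1.0}, {"x": -14.5, "y": -25.5, "z": 0.0, "wx": 0.0, "wy": 0.0, "wz": 0.0, "jaw": 1.0}]}}

```text
time: 2.1
ee_pos: [0.4494, 0.0029, 0.3086]
orientation: [0.042, 0.999, 0.0, 0.001]
ft_force: [0.6, 0.3, 0.8]
gripper_width: -0.0002
grasp_force: 0.0
```

>>> {"api": "move_arm", "payload": {"deltas": [{"x": -2.6, "y": -4.8, "z": 1.0, "wx": 0.0, "wy": 0.0, "wz": 0.0, "jaw": 1.0}, {"x": -5.2, "y": -9.5, "z": 3.0, "wx": 0.0, "wy": 0.0, "wz": 0.0, "jaw": 1.0}, {"x": -5.2, "y": -9.5, "z": 7.0, "wx": 0.0, "wy": 0.0, "wz": 0.0, "jaw": 1.0}, {"x": -5.2, "y": -9.5, "z": 10.0, "wx": 0.0, "wy": 0.0, "wz": 0.0, "jaw": 1.0}, {"x": -5.2, "y": -9.5, "z": 10.0, "wx": 0.0, "wy": 0.0, "wz": 0.0, "jaw": 1.0}]}}

```text
time: 2.72
ee_pos: [0.491, -0.0941, 0.2063]
orientation: [0.042, 0.999, 0.001, -0.003]
ft_force: [0.5, -0.0, 0.5]
gripper_width: -0.0003
grasp_force: 0.0
```

```bash
python3 - <<'E'
from h import *
from scipy.spatial.transform import Rotation as Ro
s=arm.get_state(); p=optics.camera('wrist'); cv2.imwrite('pics/w1.png',p['img'][:,:,::-1])
T=np.eye(4);T[:3,:3]=Ro.from_quat(s['orientation']).as_matrix();T[:3,3]=s['ee_pos'];M=T@np.array(p['mount'])
print(s['time'],s['ee_pos'],s['ft_force'],'cam',M.round(3).tolist())
f=240/np.tan(np.radians(p['fovy'])/2)
for r in outline_of(p,'key_1')[:6]:
    v,u=np.nonzero(r['pixels']); 
    d=M[:3,:3]@np.array([(u.mean()-p['cx'])/f,(v.mean()-p['cy'])/f,1]);q=M[:3,3]+d*(.067-M[2,3])/d[2]
    print(round(r['p'],2),len(u),u.mean().round(),v.mean().round(),u.min(),u.max(),v.min(),v.max(),q.round(4), 'tool',(T[:3,:3].T@(q-T[:3,3])*100).round(2))
E
```

```text
2.725 [ 0.49100138 -0.09405324  0.2062551 ] [ 0.54258793 -0.03150404  0.52147588] cam [[0.084, 0.962, 0.26, 0.425], [0.996, -0.082, -0.019, -0.088], [0.003, 0.261, -0.965, 0.333], [0.0, 0.0, 0.0, 1.0]]
0.96 3084 99.0 236.0 69 129 207 265 [ 0.4826 -0.2339  0.067 ] tool [ -0.41 -14.03  13.9 ]
0.81 2463 306.0 237.0 284 328 208 265 [ 0.4941 -0.1034  0.067 ] tool [-0.46 -0.93 13.92]
0.75 2789 168.0 236.0 141 195 209 264 [ 0.4864 -0.1905  0.067 ] tool [-0.43 -9.67 13.91]
0.65 2363 238.0 235.0 215 261 209 262 [ 0.4893 -0.1464  0.067 ] tool [-0.35 -5.25 13.92]
```

View pics/w1.png

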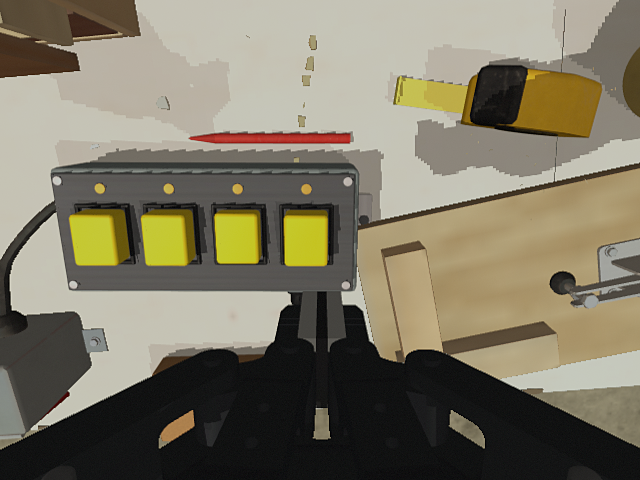

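The wrist view shows all four keys at rows ~236 and columns 99, 168, 238 and 306. Their positions agree with the top view, the pen lies well clear at (270,138), and the fingers are just beside key_1.

>>> {"api": "move_arm", "payload": {"deltas": [{"x": -0.4, "y": -0.8, "z": 4.0, "wx": 0.0, "wy": 0.0, "wz": 0.0, "jaw": 1.0}, {"x": -0.4, "y": -0.8, "z": 8.0, "wx": 0.0, "wy": 0.0, "wz": 0.0, "jaw": 1.0}, {"x": -0.4, "y": -0.8, "z": 11.0, "wx": 0.0, "wy": 0.0, "wz": 0.0, "jaw": 1.0}, {"x": -0.4, "y": -0.8, "z": 11.0, "wx": 0.0, "wy": 0.0, "wz": 0.0, "jaw": 1.0}, {"x": -0.4, "y": -0.8, "z": 11.0, "wx": 0.0, "wy": 0.0, "wz": 0.0, "jaw": 1.0}]}}

```text
time: 3.45
ee_pos: [0.4977, -0.1031, 0.1003]
orientation: [0.042, 0.999, -0.001, 0.002]
ft_force: [0.5, 0.0, 1.0]
gripper_width: -0.0003
grasp_force: 0.0
```

>>> {"api": "move_arm", "payload": {"deltas": [{"x": 0.2, "y": 0.0, "z": 0.5, "wx": 0.0, "wy": 0.0, "wz": 0.0, "jaw": 1.0}, {"x": 0.2, "y": 0.0, "z": 0.9, "wx": 0.0, "wy": 0.0, "wz": 0.0, "jaw": 1.0}, {"x": 0.2, "y": 0.0, "z": 0.9, "wx": 0.0, "wy": 0.0, "wz": 0.0, "jaw": 1.0}, {"x": 0.2, "y": 0.0, "z": 0.9, "wx": 0.0, "wy": 0.0, "wz": 0.0, "jaw": 1.0}]}}

```text
time: 3.95
ee_pos: [0.494, -0.1025, 0.0894]
orientation: [0.042, 0.999, 0.0, 0.0]
ft_force: [-0.1, 0.2, -0.2]
gripper_width: -0.0003
grasp_force: 0.0
```

>>> {"api": "move_arm", "payload": {"deltas": [{"x": 0.0, "y": 0.0, "z": 0.4, "wx": 0.0, "wy": 0.0, "wz": 0.0, "jaw": 1.0}, {"x": 0.0, "y": 0.0, "z": 0.7, "wx": 0.0, "wy": 0.0, "wz": 0.0, "jaw": 1.0}, {"x": 0.0, "y": 0.0, "z": 0.7, "wx": 0.0, "wy": 0.0, "wz": 0.0, "jaw": 1.0}, {"x": 0.0, "y": 0.0, "z": 0.7, "wx": 0.0, "wy": 0.0, "wz": 0.0, "jaw": 1.0}]}}

```text
time: 4.45
ee_pos: [0.4943, -0.1026, 0.0825]
orientation: [0.042, 0.999, -0.0, 0.0]
ft_force: [0.4, 0.7, 2.5]
gripper_width: -0.0001
grasp_force: 1.3
```

>>> {"api": "move_arm", "payload": {"deltas": [{"x": 0.0, "y": 0.0, "z": 0.2, "wx": 0.0, "wy": 0.0, "wz": 0.0, "jaw": 1.0}, {"x": 0.0, "y": 0.0, "z": 0.2, "wx": 0.0, "wy": 0.0, "wz": 0.0, "jaw": 1.0}, {"x": 0.0, "y": 0.0, "z": 0.2, "wx": 0.0, "wy": 0.0, "wz": 0.0, "jaw": 1.0}]}}

```text
time: 4.82
ee_pos: [0.4943, -0.1026, 0.0804]
orientation: [0.042, 0.999, -0.0, 0.0]
ft_force: [-0.2, 0.2, 3.8]
gripper_width: 0.0
grasp_force: 1.6
```

>>> {"api": "move_arm", "payload": {"deltas": [{"x": 0.0, "y": 0.0, "z": -1.0, "wx": 0.0, "wy": 0.0, "wz": 0.0, "jaw": 1.0}, {"x": 0.0, "y": 0.0, "z": -2.0, "wx": 0.0, "wy": 0.0, "wz": 0.0, "jaw": 1.0}, {"x": 0.0, "y": -2.5, "z": -2.0, "wx": 0.0, "wy": 0.0, "wz": 0.0, "jaw": 1.0}, {"x": 0.0, "y": -4.5, "z": -2.0, "wx": 0.0, "wy": 0.0, "wz": 0.0, "jaw": 1.0}, {"x": 0.0, "y": -4.5, "z": -1.0, "wx": 0.0, "wy": 0.0, "wz": 0.0, "jaw": 1.0}]}}

```text
time: 5.45
ee_pos: [0.4907, -0.1484, 0.0909]
orientation: [0.043, 0.999, -0.0, 0.001]
ft_force: [-0.3, 0.8, -0.6]
gripper_width: 0.0003
grasp_force: 0.0
```

>>> {"api": "move_arm", "payload": {"deltas": [{"x": 0.0, "y": 0.0, "z": 0.5, "wx": 0.0, "wy": 0.0, "wz": 0.0, "jaw": 1.0}, {"x": 0.0, "y": 0.0, "z": 0.8, "wx": 0.0, "wy": 0.0, "wz": 0.0, "jaw": 1.0}, {"x": 0.0, "y": 0.0, "z": 0.8, "wx": 0.0, "wy": 0.0, "wz": 0.0, "jaw": 1.0}, {"x": 0.0, "y": 0.0, "z": 0.8, "wx": 0.0, "wy": 0.0, "wz": 0.0, "jaw": 1.0}]}}

```text
time: 5.95
ee_pos: [0.4904, -0.1471, 0.0824]
orientation: [0.042, 0.999, 0.0, 0.0]
ft_force: [0.3, -0.0, 0.6]
gripper_width: -0.0001
grasp_force: 0.0
```

>>> {"api": "move_arm", "payload": {"deltas": [{"x": 0.0, "y": 0.0, "z": 0.2, "wx": 0.0, "wy": 0.0, "wz": 0.0, "jaw": 1.0}, {"x": 0.0, "y": 0.0, "z": 0.35, "wx": 0.0, "wy": 0.0, "wz": 0.0, "jaw": 1.0}, {"x": 0.0, "y": 0.0, "z": 0.35, "wx": 0.0, "wy": 0.0, "wz": 0.0, "jaw": 1.0}, {"x": 0.0, "y": 0.0, "z": 0.35, "wx": 0.0, "wy": 0.0, "wz": 0.0, "jaw": 1.0}]}}

```text
time: 6.45
ee_pos: [0.4905, -0.1473, 0.0791]
orientation: [0.042, 0.999, 0.0, 0.0]
ft_force: [-0.3, 0.6, 5.3]
gripper_width: 0.0
grasp_force: 2.4
```

>>> {"api": "move_arm", "payload": {"deltas": [{"x": 0.0, "y": 0.0, "z": -1.0, "wx": 0.0, "wy": 0.0, "wz": 0.0, "jaw": 1.0}, {"x": 0.0, "y": 0.0, "z": -2.15, "wx": 0.0, "wy": 0.0, "wz": 0.0, "jaw": 1.0}, {"x": 0.0, "y": -2.5, "z": -2.15, "wx": 0.0, "wy": 0.0, "wz": 0.0, "jaw": 1.0}, {"x": 0.0, "y": -4.5, "z": -2.15, "wx": 0.0, "wy": 0.0, "wz": 0.0, "jaw": 1.0}, {"x": 0.0, "y": -4.5, "z": -1.15, "wx": 0.0, "wy": 0.0, "wz": 0.0, "jaw": 1.0}]}}

```text
time: 7.08
ee_pos: [0.4872, -0.1939, 0.0907]
orientation: [0.043, 0.999, -0.001, 0.001]
ft_force: [0.5, 0.2, -0.8]
gripper_width: 0.0002
grasp_force: 0.0
```

>>> {"api": "move_arm", "payload": {"deltas": [{"x": 0.0, "y": 0.0, "z": 0.5, "wx": 0.0, "wy": 0.0, "wz": 0.0, "jaw": 1.0}, {"x": 0.0, "y": 0.0, "z": 0.8, "wx": 0.0, "wy": 0.0, "wz": 0.0, "jaw": 1.0}, {"x": 0.0, "y": 0.0, "z": 0.8, "wx": 0.0, "wy": 0.0, "wz": 0.0, "jaw": 1.0}, {"x": 0.0, "y": 0.0, "z": 0.8, "wx": 0.0, "wy": 0.0, "wz": 0.0, "jaw": 1.0}]}}

```text
time: 7.58
ee_pos: [0.4861, -0.1916, 0.0823]
orientation: [0.042, 0.999, 0.0, -0.0]
ft_force: [-2.6, -0.2, 2.1]
gripper_width: 0.0
grasp_force: 1.3
```

>>> {"api": "move_arm", "payload": {"deltas": [{"x": 0.0, "y": 0.0, "z": 0.2, "wx": 0.0, "wy": 0.0, "wz": 0.0, "jaw": 1.0}, {"x": 0.0, "y": 0.0, "z": 0.2, "wx": 0.0, "wy": 0.0, "wz": 0.0, "jaw": 1.0}, {"x": 0.0, "y": 0.0, "z": 0.2, "wx": 0.0, "wy": 0.0, "wz": 0.0, "jaw": 1.0}]}}

```text
time: 7.95
ee_pos: [0.4863, -0.1917, 0.0803]
orientation: [0.042, 0.999, 0.0, -0.0]
ft_force: [-1.9, 1.9, 2.4]
gripper_width: 0.0
grasp_force: 1.7
```

>>> {"api": "move_arm", "payload": {"deltas": [{"x": 0.0, "y": 0.0, "z": -1.0, "wx": 0.0, "wy": 0.0, "wz": 0.0, "jaw": 1.0}, {"x": 0.0, "y": 0.0, "z": -2.0, "wx": 0.0, "wy": 0.0, "wz": 0.0, "jaw": 1.0}, {"x": 0.0, "y": -2.5, "z": -2.0, "wx": 0.0, "wy": 0.0, "wz": 0.0, "jaw": 1.0}, {"x": 0.0, "y": -4.5, "z": -2.0, "wx": 0.0, "wy": 0.0, "wz": 0.0, "jaw": 1.0}, {"x": 0.0, "y": -4.5, "z": -1.0, "wx": 0.0, "wy": 0.0, "wz": 0.0, "jaw": 1.0}]}}

```text
time: 8.57
ee_pos: [0.4835, -0.239, 0.0908]
orientation: [0.043, 0.999, -0.001, 0.001]
ft_force: [-0.0, 1.2, -0.2]
gripper_width: 0.0001
grasp_force: 0.0
```

>>> {"api": "move_arm", "payload": {"deltas": [{"x": 0.0, "y": 0.0, "z": 0.5, "wx": 0.0, "wy": 0.0, "wz": 0.0, "jaw": 1.0}, {"x": 0.0, "y": 0.0, "z": 0.8, "wx": 0.0, "wy": 0.0, "wz": 0.0, "jaw": 1.0}, {"x": 0.0, "y": 0.0, "z": 0.8, "wx": 0.0, "wy": 0.0, "wz": 0.0, "jaw": 1.0}, {"x": 0.0, "y": 0.0, "z": 0.8, "wx": 0.0, "wy": 0.0, "wz": 0.0, "jaw": 1.0}]}}

```text
time: 9.07
ee_pos: [0.4823, -0.2364, 0.0824]
orientation: [0.042, 0.999, 0.0, -0.0]
ft_force: [-2.0, 0.3, 2.4]
gripper_width: -0.0002
grasp_force: 1.3
```

>>> {"api": "move_arm", "payload": {"deltas": [{"x": 0.0, "y": 0.0, "z": 0.2, "wx": 0.0, "wy": 0.0, "wz": 0.0, "jaw": 1.0}, {"x": 0.0, "y": 0.0, "z": 0.2, "wx": 0.0, "wy": 0.0, "wz": 0.0, "jaw": 1.0}, {"x": 0.0, "y": 0.0, "z": 0.2, "wx": 0.0, "wy": 0.0, "wz": 0.0, "jaw": 1.0}]}}

```text
time: 9.45
ee_pos: [0.4826, -0.2366, 0.0803]
orientation: [0.042, 0.999, 0.0, -0.0]
ft_force: [-1.9, 2.1, 4.4]
gripper_width: 0.0003
grasp_force: 1.7
```

Key_2 is the latched one: it gave no force at 2.6 mm, where the other three already pushed back. All four taps are done, so I'll go back to it.

>>> {"api": "move_arm", "payload": {"deltas": [{"x": 0.0, "y": 0.0, "z": -1.0, "wx": 0.0, "wy": 0.0, "wz": 0.0, "jaw": 1.0}, {"x": 0.0, "y": 0.0, "z": -2.5, "wx": 0.0, "wy": 0.0, "wz": 0.0, "jaw": 1.0}, {"x": 0.0, "y": 4.5, "z": -2.5, "wx": 0.0, "wy": 0.0, "wz": 0.0, "jaw": 1.0}, {"x": 0.0, "y": 9.0, "z": -2.5, "wx": 0.0, "wy": 0.0, "wz": 0.0, "jaw": 1.0}, {"x": 0.0, "y": 9.0, "z": -1.5, "wx": 0.0, "wy": 0.0, "wz": 0.0, "jaw": 1.0}]}}

```text
time: 10.07
ee_pos: [0.4911, -0.1454, 0.0967]
orientation: [0.04, 0.999, -0.0, 0.001]
ft_force: [0.7, -0.3, 1.1]
gripper_width: 0.0
grasp_force: 0.0
```

>>> {"api": "move_arm", "payload": {"deltas": [{"x": 0.0, "y": 0.0, "z": 0.8, "wx": 0.0, "wy": 0.0, "wz": 0.0, "jaw": 1.0}, {"x": 0.0, "y": 0.0, "z": 1.5, "wx": 0.0, "wy": 0.0, "wz": 0.0, "jaw": 1.0}, {"x": 0.0, "y": 0.0, "z": 2.0, "wx": 0.0, "wy": 0.0, "wz": 0.0, "jaw": 1.0}, {"x": 0.0, "y": 0.0, "z": 2.3, "wx": 0.0, "wy": 0.0, "wz": 0.0, "jaw": 1.0}, {"x": 0.0, "y": 0.0, "z": 2.3, "wx": 0.0, "wy": 0.0, "wz": 0.0, "jaw": 1.0}]}}

```text
time: 10.7
ee_pos: [0.4904, -0.1484, 0.0725]
orientation: [0.043, 0.999, -0.0, 0.0]
ft_force: [-1.3, 0.3, 6.2]
gripper_width: -0.0001
grasp_force: 3.0
```

>>> {"api": "move_arm", "payload": {"deltas": [{"x": 0.0, "y": 0.0, "z": 0.1, "wx": 0.0, "wy": 0.0, "wz": 0.0, "jaw": 1.0}, {"x": 0.0, "y": 0.0, "z": 0.1, "wx": 0.0, "wy": 0.0, "wz": 0.0, "jaw": 1.0}, {"x": 0.0, "y": 0.0, "z": 0.1, "wx": 0.0, "wy": 0.0, "wz": 0.0, "jaw": 1.0}]}}

```text
time: 11.08
ee_pos: [0.4905, -0.1484, 0.072]
orientation: [0.042, 0.999, -0.0, 0.0]
ft_force: [-1.9, 0.9, 7.8]
gripper_width: -0.0
grasp_force: 3.9
```

>>> {"api": "move_arm", "payload": {"deltas": [{"x": 0.0, "y": 0.0, "z": -0.5, "wx": 0.0, "wy": 0.0, "wz": 0.0, "jaw": 1.0}, {"x": 0.0, "y": 0.0, "z": -1.0, "wx": 0.0, "wy": 0.0, "wz": 0.0, "jaw": 1.0}, {"x": 0.0, "y": 0.0, "z": -1.0, "wx": 0.0, "wy": 0.0, "wz": 0.0, "jaw": 1.0}, {"x": 0.0, "y": 0.0, "z": -1.0, "wx": 0.0, "wy": 0.0, "wz": 0.0, "jaw": 1.0}]}}

```text
time: 11.58
ee_pos: [0.4906, -0.1482, 0.0813]
orientation: [0.042, 0.999, -0.001, 0.0]
ft_force: [-0.5, -2.3, 3.4]
gripper_width: -0.0001
grasp_force: 1.6
```

It bottomed at 13 mm, and at 3.7 mm depth the key still pushes on the finger, so it has come free. Now I'll retreat and look.

>>> {"api": "move_arm", "payload": {"deltas": [{"x": 0.0, "y": 0.0, "z": -1.0, "wx": 0.0, "wy": 0.0, "wz": 0.0, "jaw": 1.0}, {"x": 0.0, "y": 0.0, "z": -4.0, "wx": 0.0, "wy": 0.0, "wz": 0.0, "jaw": 1.0}, {"x": 0.0, "y": 0.0, "z": -8.0, "wx": 0.0, "wy": 0.0, "wz": 0.0, "jaw": 1.0}, {"x": 0.0, "y": 0.0, "z": -12.0, "wx": 0.0, "wy": 0.0, "wz": 0.0, "jaw": 1.0}, {"x": 0.0, "y": 0.0, "z": -12.0, "wx": 0.0, "wy": 0.0, "wz": 0.0, "jaw": 1.0}]}}

```text
time: 12.2
ee_pos: [0.4919, -0.1476, 0.2045]
orientation: [0.042, 0.999, -0.001, 0.003]
ft_force: [0.7, 1.2, 0.2]
gripper_width: -0.0
grasp_force: 0.0
```

```bash
python3 - <<'E'
from h import *
p=optics.camera('side')
cv2.imwrite('pics/s2.png',cv2.resize(p['img'][260:380,310:430,::-1],(600,600),interpolation=cv2.INTER_CUBIC))
E
```

```text
(no output)
```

View pics/s2.png

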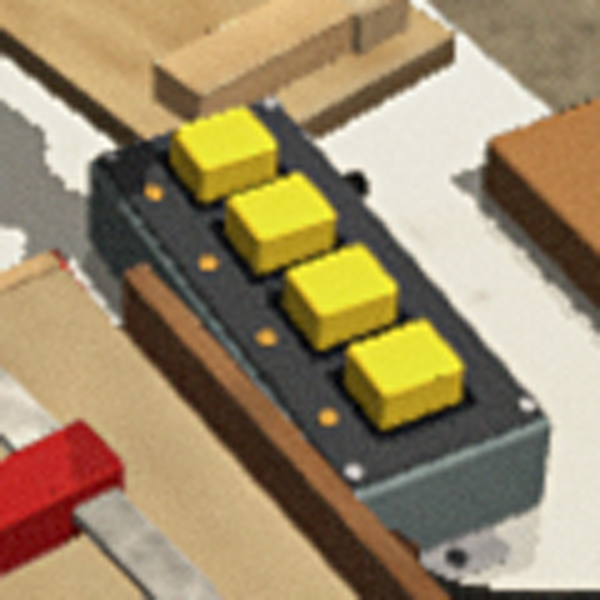

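The crop shows all four caps standing equally high, key_2 at about (280,220) level with the rest, and nothing touching them.

```bash
python3 -c "
from plant import finish_job; print(finish_job())"
```

```text
the job is handed in; nothing more can be done
None
```

I tapped all four keys from left to right and found key_2 latched, pressed it fully down and let go; it now stands level with the others, and I handed the job in at about 12 s.

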